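Trip the ratchet pawl and lower the platform lift

TASK

The platform lift with the conical flask on it is held up by its ratchet pawl. First draw the tube of grease out from under the platform and lay it flat, well clear of the lift; then put the blade of the screwdriver under the tail of the pawl and flick the pawl up and over, so that it stays off the toothed bar (no fingers on the pawl). Lay the screwdriver down flat, away from the lift, and press the platform gently all the way down, with the flask left standing on it and the dropper bottle, marker pen and forceps left where they are.

Things in the scene. Friction and masses are not known exactly. Their poses are not given: they have to be found in the camera images.
- lift: Platform lift, fixed to the board. Origin: centre of its base on the board (z 40 mm). +x to its back, +y its left seen from the front. Base plate 10 mm thick, x -110..72, y -120..120. Mast (columns, toothed bar, carriage) at x -38..22, y 20..114, 302 mm tall, the pawl on its front, out to x -66. Platform to its right: x -70..70, y -115..24, 8 mm thick; its top is 122 mm above the origin when up, 22 mm when down.
- carriage (a joint): How far the platform has been lowered, m: 0 at the start (held up by the pawl), 0.100 fully down on its stop. It moves straight down. Spring-balanced and stiff: once the pawl is off, it stays where it is left and takes about 4 to 8 N of pressing to move down.
- lift_grip (a point): Middle of the platform's hand grip: a level black bar 18 mm thick, 76 mm long, along the lift's x, 45 mm beyond the platform's right edge, free above and below. At the start 137 mm above the lift's origin; goes down with the platform to 37 mm.
- pawl (a joint): Angle of the pawl, rad: 0 engaged in the toothed bar, 1.3 thrown over against its stop. Seen from the front its tail swings up, anticlockwise. Weighted on top: below about 0.5 it falls back into the teeth, beyond that it falls over and stays off. Lifting takes under 1 N.
- pawl_tail (a point): Point under the pawl's tail where the blade lifts, 38 mm right of the pivot, half-way along its depth. The tail is a flat steel bar 20 mm deep (lift x, 10 mm each side of the point), 9 mm thick, level when engaged, reaching 62 mm right of the pivot; free space below it, and for 20 mm behind it, up to the carriage. Goes with pawl and platform; its axes are the lift's while the pawl reads 0.
- tube_center (a point): Centre of the tube of grease: white squeezed tube with a red cap, 136 mm long (its y axis), up to 36 wide (x), 26 thick (z), 23 g. At the start it lies on the lift's base plate, point 23 mm above the lift's origin, the inner part under the platform (underside 114 mm above the lift's origin), its cap end sticking out about 85 mm in front of the platform's front edge, partly past the base plate.
- driver_grip (a point): On the axis of the screwdriver's orange handle, 25 mm thick (a body of 85 mm, this point 32 mm from its blade end and 53 mm from its butt). The blade points along the -y axis. Lies flat, this point 12.5 mm above the surface. 90 g.
- driver_tip (a point): Tip of the screwdriver's blade, on its axis, 143 mm from driver_grip. The steel shank is 6 mm thick and about 100 mm long.
- flask_center (a point): Conical glass flask standing on the platform, 84 mm wide at its base, 141 mm tall, 0.09 to 0.18 kg; point on its axis 70 mm above its foot. Stays where it is.
- breadboard: Fixed aluminium board with a grid of small holes, 380 mm (x) by 540 mm (y), on feet; its top is 40 mm above the bench. Origin under its centre.
- dropper: Bystander, origin under it: brown dropper bottle, 33 mm wide, 102 tall, on the board.
- marker: Bystander: marker pen lying on the board, 135 mm along its y, 17 thick.
- forceps: Bystander: forceps lying on the board, 140 mm along its y, 15 wide, 8 thick.

How it is judged:
By the outcome, as a careful person would: the job done as asked, in the order asked, and still so for the second after the job is handed in, with the robot touching nothing.
It also fails if it takes over 67 s, if anything falls off the work surface, if the arm or the gripper's body presses on something with over 40 N, if the wrist force passes 120 N, or if a joint passes its speed limit or range.

ROBOT

A 6-joint arm with a two-finger parallel gripper is mounted at the origin on a cart in front of the work surface, level with it; the furniture and walls round the work are solid. World frame = base frame: x ahead of the robot, y to its left, z up, the work surface at z = 0. Lengths are in m, angles in degrees, forces in N, time in s.
With the tool pointing down it reaches from about 0.4 to 0.825 m from the base axis. Payload 7 kg.
Tool frame: the origin (TCP) lies midway between the tips of the shut fingers; the grasp point (between the pads) lies r.grasp_offset behind it (r.grasp_offset is the distance from the TCP to the grasp point, in m); z points along the fingers, y is the direction in which the jaws open and shut (so a half turn about z gives the same grasp; the last joint's range is limited). The gripper opens to 88 mm and grips with 3 to 60 N. Pads are 19 mm wide; open, the fingers measure 130 mm over their backs; the gripper's body (78 mm by 193 mm) begins 47 mm behind the grasp point.
Start: joints at [87.955, 20.546, 0.682, 0, -70.136, -16.507], TCP at [0.215, 0.64, 0.227] pointing down, gripper open.
Joint ranges: [-176.03, 176.03], [-82.01, 121.73], [-58.28, 71.71], [-173.87, 95.51], [-174.79, -0.11], [-173.66, 173.66]. Speed limits (degrees/s): [136.94, 136.94, 172.46, 180, 180, 180].

INTERFACE

Orientations are given as [roll, pitch, yaw] about the fixed x, y, z axes, in that order (R = Rz(yaw) Ry(pitch) Rx(roll)).
In Python, from plant import status, imaging, r gives the robot as it stands.
- The arm moves only by the tool apply_moves, never from a script. Its argument "moves" is a list of rows, each a list of 6 numbers: the shift along the tool's x, y, z in units of 200 mm (1.0 is 200 mm), then the turn, a rotation vector about the tool's x, y, z in units of 90 degrees (1.0 is 90 degrees). In form: [[tx, ty, tz, rx, ry, rz], ...]. A call has 1 to 12 rows; each row is the pose to reach, as a shift and turn from the pose measured when the call began, along the tool's axes at that moment; what a row does not reach only later rows make up. A row lasts 1/8 s, in which the tool goes at most 62.5 mm and 10.7 degrees, less where a joint would pass 70% of its speed; a pose out of reach is approached as far as the arm can. A call with a number of a shift or a turn outside -1 to 1 is refused whole. A call with a gripper value outside its range is refused whole. "hand" is the closure, from -1 (fully open) to 1 (shut), set as the call begins (left out, the last holds). The fingers move at their own pace and stop on an object; "grip_force" is the grip in N (left out, the last holds). Time passes only in rows, so rows that repeat a pose let the fingers close. It gives the time, the measured TCP pose, the force and the opening at its end, in the units of the state.
- status.get_state(): the state, without advancing time (a new reading comes with each control period).
- imaging.capture(name): name is "side" or "top" or "wrist"; returns (picture, depth): 480x640x3 uint8, blue, green, red; 480x640 float32, m along the optical axis (not along the pixel's ray), 0 where there is no reading.
- imaging.camera_info(name): a dict with "fx", "fy", "cx", "cy" (pixels), "k1" (the pictures are not rectified: a ray, as slopes to the right and down, at radius r is drawn at 1 + k1 r^2 times it, then the intrinsics apply), "T" (4x4, takes a point from camera to world coordinates). Camera axes: x right, y up, looking along -z (the intrinsics and any distortion apply to the point x, -y, -z); pixel columns grow to the right and rows downward; lengths in m; the calibration is good to about 2 mm. A picture is of the moment at which its call begins: read the wrist's pose just before it. camera_info takes no time and is no camera call; for the wrist camera it gives the pose at the moment of the call.
- r.close_job(): hands the job in, once; it reports no verdict.
The state is a dict: "time_s": time; "joints": joint angles; "qd": joint speeds; "joint_torque": joint torques, N m; "tcp_pos": TCP position; "eef_rot": TCP orientation; "contact_force": force on the tool from outside, world axes, zero at the start; "moment": the same for the moment, N m; "gripper_width": finger opening in m.
Only numpy, scipy, OpenCV 4.12 (cv2) and the standard library are available. Lean on these libraries where they do the work, as an engineer would, in place of code of your own. Each camera call takes 0.05 s, during which the arm holds its last target.

## Working session

There is one attempt and no reset: what is moved stays moved. The work goes in short steps, Python scripts to look and compute and a tool call to move; the robot and the scene stay as the last step left them, time stands still between calls to the robot, and variables do not carry over. Pictures are saved under pics/ and viewed, and the job is handed in when it is done.

Besides the shell and the picture viewer there is one more tool, called by a JSON object that holds its "fn" and its "kwargs", one argument or row to a line. apply_moves: Moves the arm, as the interface text tells. Its arguments: {"type":"object","properties":{"moves":{"type":"array","items":{"type":"array","items":{"type":"number"}}},"hand":{"type":"number"},"grip_force":{"type":"number"}},"required":["moves"]}

```bash
ls; mkdir -p pics; python3 - <<'E'
from plant import status, imaging, r
import cv2
print(status.get_state(), r.grasp_offset)
for n in ["side","top","wrist"]:
    i=imaging.camera_info(n); print(n,i)
    p,d=imaging.capture(n); cv2.imwrite(f"pics/{n}0.png",p)
    import numpy as np; np.save(f"pics/{n}0_d.npy",d); np.save(f"pics/{n}0_T.npy",i["T"])
E
```

```text
pics
{'time_s': 0.0, 'joints': array([ 8.79550372e+01,  2.05908448e+01,  6.32693427e-01, -1.97454518e-02,
       -7.01361583e+01, -1.65039470e+01]), 'qd': array([-0.04854059,  0.00799235, -0.03100908,  0.03875736,  0.05120586,
       -0.05013543]), 'joint_torque': array([-3.04603818e-04, -5.82714272e+01,  2.93052453e+01,  6.99722573e+00,
        6.85457155e-03, -1.72159080e-04]), 'tcp_pos': array([0.21463173, 0.6394387 , 0.22562233]), 'eef_rot': array([ 1.79904302e+02, -8.99699115e-03, -1.85556268e+01]), 'contact_force': array([ 0.76618435,  0.00338443, -0.57610074]), 'moment': array([-0.01694592,  0.03180172, -0.04741654]), 'gripper_width': 0.08728153289780281} 0.0188
side {'fx': 479.6055427808513, 'fy': 479.6055427808513, 'cx': 317.5822099903265, 'cy': 239.490825797197, 'k1': 0.026296032422531392, 'T': array([[ 0.93848256,  0.14619865, -0.31285211,  0.25328507],
       [-0.34460102,  0.33778489, -0.87587185, -1.01284714],
       [-0.02237457,  0.92979961,  0.36738544,  0.50774474],
       [ 0.        ,  0.        ,  0.        ,  1.        ]])}
top {'fx': 557.0459542205465, 'fy': 557.0459542205465, 'cx': 324.4468008747704, 'cy': 234.14403889552358, 'k1': -0.02560077995843934, 'T': array([[-0.01684316,  0.99729231, -0.07158459,  0.47894358],
       [-0.99973272, -0.01793181, -0.01459244, -0.20225517],
       [-0.01583657,  0.07131968,  0.99732778,  1.15335586],
       [ 0.        ,  0.        ,  0.        ,  1.        ]])}
wrist {'fx': 410.5820534518527, 'fy': 410.5820534518527, 'cx': 319.63605579422637, 'cy': 238.82214802341403, 'k1': -0.0573071593055704, 'T': array([[-0.31815642,  0.90687289,  0.27632961,  0.28895122],
       [-0.9480374 , -0.30472905, -0.09146203,  0.61480538],
       [ 0.00126122, -0.29107003,  0.95670092,  0.38367077],
       [ 0.        ,  0.        ,  0.        ,  1.        ]])}
```

View pics/side0.png

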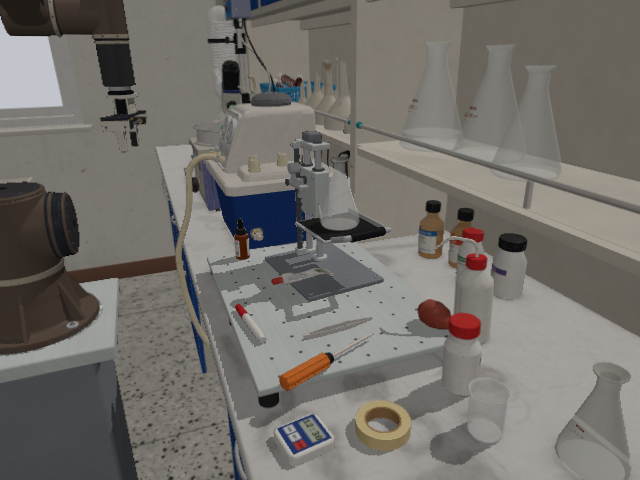

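View pics/top0.png

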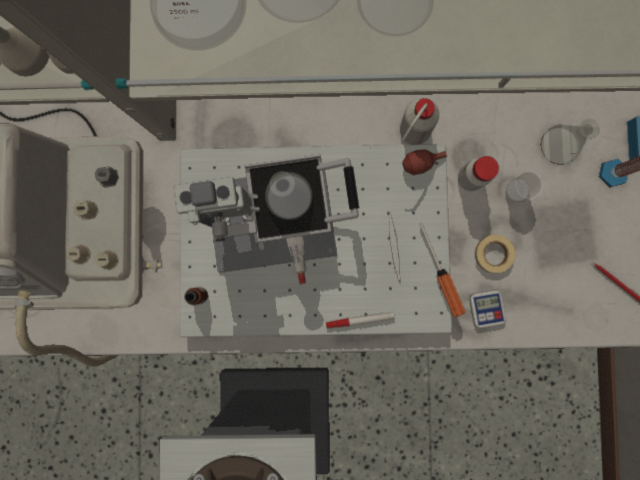

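View pics/wrist0.png

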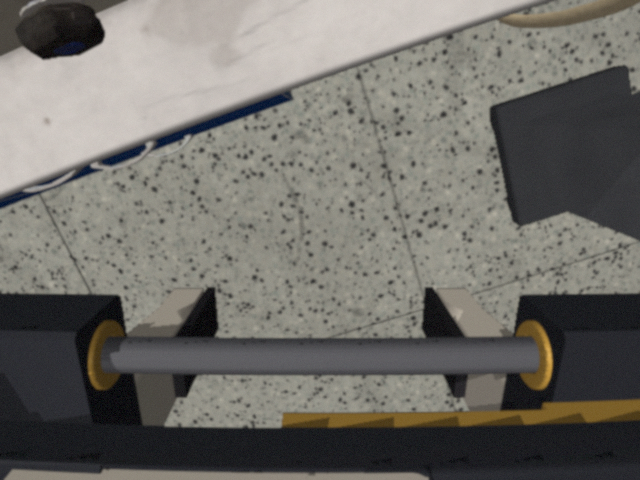

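The top view shows the lift at about (265,215), the tube's red cap at (301,278), the screwdriver from its tip (423,226) to its butt (457,312), the marker at (360,320), the forceps at (395,248) and the dropper at (196,296). Next I'll build helpers and measure.

```bash
cat > h.py <<'E'
import numpy as np, cv2
from scipy.spatial.transform import Rotation as R
from plant import status, imaging, r
def und(info,uv):
    uv=np.atleast_2d(np.array(uv,float))
    K=np.array([[info['fx'],0,info['cx']],[0,info['fy'],info['cy']],[0,0,1.]])
    return cv2.undistortPoints(uv[:,None],K,np.array([info['k1'],0,0,0.]))[:,0]
def ray(info,uv):
    p=und(info,uv); d=np.c_[p[:,0],-p[:,1],-np.ones(len(p))]@info['T'][:3,:3].T
    return info['T'][:3,3],d
def onz(info,uv,z):
    o,d=ray(info,uv); return o+d*((z-o[2])/d[:,2])[:,None]
def dep(info,uv,D):
    o,d=ray(info,uv); uv=np.atleast_2d(np.array(uv)).astype(int)
    return o+d*D[uv[:,1],uv[:,0]][:,None]
def cloud(info,D):
    v,u=np.mgrid[0:480,0:640]; P=dep(info,np.c_[u.ravel(),v.ravel()],D); return P.reshape(480,640,3)
def proj(info,P):
    P=np.atleast_2d(np.array(P,float)); T=info['T']; c=(P-T[:3,3])@T[:3,:3]; x=c[:,0]/-c[:,2]; y=-c[:,1]/-c[:,2]; rr=1+info['k1']*(x*x+y*y)
    return np.c_[info['cx']+info['fx']*x*rr, info['cy']+info['fy']*y*rr]
def saved(n,k):
    i=imaging.camera_info(n); i=dict(i); i['T']=np.load(f'pics/{n}{k}_T.npy')
    return i,cv2.imread(f'pics/{n}{k}.png'),np.load(f'pics/{n}{k}_d.npy')
def snap(n,k):
    i=imaging.camera_info(n); p,d=imaging.capture(n); cv2.imwrite(f'pics/{n}{k}.png',p); np.save(f'pics/{n}{k}_d.npy',d); np.save(f'pics/{n}{k}_T.npy',i['T']); return i,p,d
def plan(pos,rpy=None,rot=None):
    "target TCP pose -> shift/turn in move units"
    s=status.get_state(); A=R.from_euler('xyz',s['eef_rot'],degrees=True)
    B=A if rpy is None and rot is None else (rot if rot is not None else R.from_euler('xyz',rpy,degrees=True))
    t=A.inv().apply(np.array(pos)-s['tcp_pos'])/0.2; w=(A.inv()*B).as_rotvec(degrees=True)/90
    return np.round(t,4),np.round(w,4)
def tool(fx_y,yaw=None): pass
E
python3 - <<'E'
from h import *
i,p,d=saved('top',0)
P=cloud(i,d)
cv2.imwrite('pics/topcrop.png',cv2.resize(p[130:350,160:500],None,fx=2.3,fy=2.3,interpolation=cv2.INTER_CUBIC))
s,ps,ds=saved('side',0)
cv2.imwrite('pics/sidecrop.png',cv2.resize(ps[110:310,200:420],None,fx=3,fy=3,interpolation=cv2.INTER_CUBIC))
hsv=cv2.cvtColor(p,cv2.COLOR_BGR2HSV)
# board corners: z~0.04 region
for uv in [(190,320),(440,320),(440,160),(190,160),(300,245),(301,278),(225,240),(265,170),(351,188),(360,320),(452,295),(430,240),(290,195),(196,296)]:
    print(uv,dep(i,uv,d).round(4), hsv[uv[1],uv[0]])
E
```

```text
(190, 320) [[0.3921 0.0849 0.0403]] [ 27  20 143]
(440, 320) [[ 0.3845 -0.4115  0.0415]] [ 25  20 143]
(440, 160) [[ 0.7043 -0.4214  0.0424]] [ 23  23 100]
(190, 160) [[0.7145 0.0844 0.0426]] [ 28  21 147]
(300, 245) [[ 0.5366 -0.1381  0.0655]] [ 19  31 114]
(301, 278) [[ 0.4722 -0.1396  0.0722]] [  2 180  98]
(225, 240) [[0.55   0.012  0.0509]] [10 12 65]
(265, 170) [[ 0.6685 -0.0822  0.1595]] [10 28 27]
(351, 188) [[ 0.6285 -0.2359  0.1862]] [ 0  0 21]
(360, 320) [[ 0.3882 -0.2529  0.0543]] [ 23  29 156]
(452, 295) [[ 0.4341 -0.4325  0.0618]] [ 10 174 151]
(430, 240) [[ 0.5432 -0.3964  0.0419]] [ 25  21 143]
(290, 195) [[ 0.6067 -0.1349  0.2657]] [23 11 92]
(196, 296) [[0.4423 0.0537 0.1174]] [20 55 28]
```

View pics/topcrop.png

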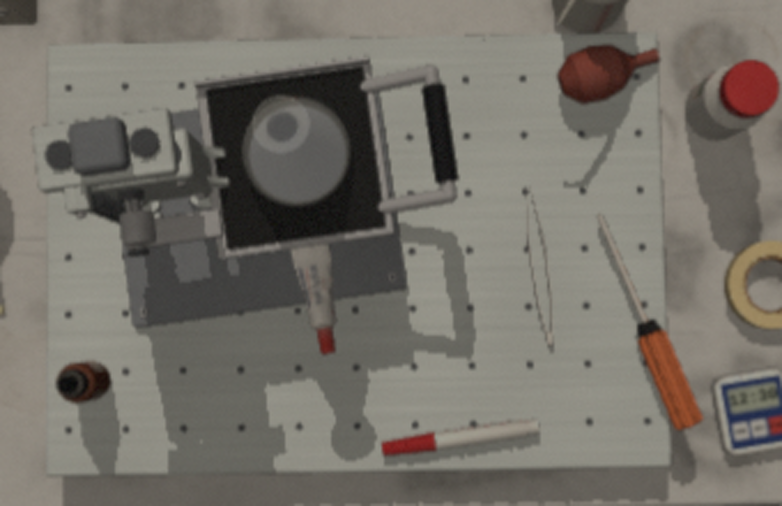

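View pics/sidecrop.png

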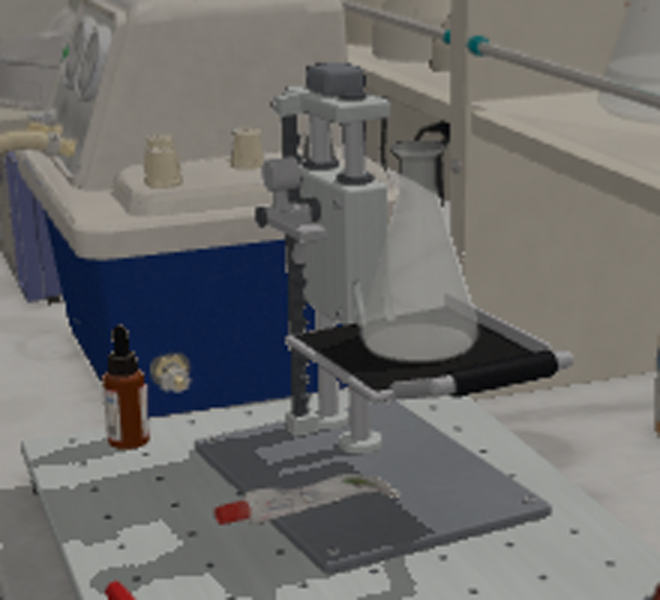

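```bash
python3 - <<'E'
from h import *
i,p,d=saved('top',0); P=cloud(i,d)
hsv=cv2.cvtColor(p,cv2.COLOR_BGR2HSV)
c=lambda x,y:(160+x/2.3-.3,130+y/2.3-.3)
base=onz(i,[c(138,327),c(407,288)],0.05); print('basefront',base)
v=base[0]-base[1]; yaw=np.degrees(np.arctan2(v[1],v[0]))-90; print('yaw',yaw,np.linalg.norm(v[:2]))
# platform top corners z=.162 (with rims)
pl=onz(i,[c(226,252),c(390,228),c(200,88),c(368,66)],0.165); print('plat',pl)
# grip: black region near
m=(hsv[...,2]<60)&(np.abs(P[...,2]-.182)<.02)&(P[...,1]<-.21)&(P[...,1]>-.27)&(P[...,0]>.5)
q=P[m]; print('grip',m.sum(),q.mean(0),q[:,:2].min(0),q[:,:2].max(0), cv2.minAreaRect(q[:,:2].astype(np.float32)*1000))
# driver orange
m=(hsv[...,0]>4)&(hsv[...,0]<16)&(hsv[...,1]>130)&(hsv[...,2]>70)&(P[...,1]<-.35)&(P[...,0]<.52)
m=m.astype(np.uint8); n,l,st,ce=cv2.connectedComponentsWithStats(m); k=1+np.argmax(st[1:,4]); print(st[k])
cs,_=cv2.findContours((l==k).astype(np.uint8),0,1)
w=onz(i,cs[0][:,0],0.0525); print('handle rect',cv2.minAreaRect((w[:,:2]*1000).astype(np.float32)))
print('tip',onz(i,[c(601,215)],.0525), 'collar/butt',onz(i,[c(649,325),c(688,428)],.0525))
# tube cap
m=((hsv[...,0]<8)|(hsv[...,0]>172))&(hsv[...,1]>110)&(P[...,1]<-.1)&(P[...,1]>-.18)&(P[...,0]>.44)&(P[...,0]<.52)
q=P[m]; print('cap',m.sum(),q.mean(0),np.median(q[:,2]))
cs,_=cv2.findContours(m.astype(np.uint8),0,1); w=onz(i,max(cs,key=len)[:,0],0.063); print(cv2.minAreaRect((w[:,:2]*1000).astype(np.float32)))
# pawl heights
for y in range(180,250,8):
    print(y,[tuple(P[y,x].round(3)) for x in range(210,262,8)])
E
```

```text
basefront [[ 0.48682474  0.02300323  0.05      ]
 [ 0.51647005 -0.20959302  0.05      ]]
yaw 7.263411556178113 0.2344778422364995
plat [[ 0.54286688 -0.0691732   0.165     ]
 [ 0.55921107 -0.19653027  0.165     ]
 [ 0.67180992 -0.04979837  0.165     ]
 [ 0.68653228 -0.18156101  0.165     ]]
grip 381 [ 0.62989051 -0.23550937  0.18493681] [ 0.59166939 -0.24767807] [ 0.6673468  -0.22436427] ((629.57763671875, -235.66329956054688), (75.1443099975586, 15.830578804016113), 7.011833190917969)
[438 274  27  43 534]
handle rect ((434.363525390625, -431.9654846191406), (85.00993347167969, 24.690731048583984), 21.84089469909668)
tip [[ 0.57629003 -0.37773205  0.0525    ]] collar/butt [[ 0.48108408 -0.41602275  0.0525    ]
 [ 0.39302558 -0.44649927  0.0525    ]]
cap 60 [ 0.47281341 -0.13984404  0.07087947] 0.07096623681719816
((472.6515197753906, -139.5493621826172), (19.879383087158203, 11.112595558166504), 10.55974292755127)
180 [(np.float64(0.624), np.float64(-0.019), np.float64(0.324)), (np.float64(0.624), np.float64(-0.03), np.float64(0.322)), (np.float64(0.623), np.float64(-0.043), np.floa
[... 2926 characters left out ...]
), np.float64(-0.027), np.float64(0.241)), (np.float64(0.544), np.float64(-0.039), np.float64(0.235)), (np.float64(0.557), np.float64(-0.022), np.float64(0.051)), (np.float64(0.557), np.float64(-0.038), np.float64(0.05)), (np.float64(0.549), np.float64(-0.069), np.float64(0.162))]
244 [(np.float64(0.543), np.float64(0.045), np.float64(0.037)), (np.float64(0.542), np.float64(0.027), np.float64(0.047)), (np.float64(0.542), np.float64(0.01), np.float64(0.05)), (np.float64(0.542), np.float64(-0.006), np.float64(0.049)), (np.float64(0.541), np.float64(-0.022), np.float64(0.05)), (np.float64(0.541), np.float64(-0.038), np.float64(0.055)), (np.float64(0.541), np.float64(-0.054), np.float64(0.051))]
```

```bash
python3 - <<'E'
from h import *
i,p,d=saved('top',0); P=cloud(i,d); hsv=cv2.cvtColor(p,cv2.COLOR_BGR2HSV)
yaw=np.radians(7.05); ex=np.array([np.cos(yaw),np.sin(yaw)]); ey=np.array([-ex[1],ex[0]])
O=np.array([.6297,-.2357])+.160*ey; print('O',O)
L=np.stack([(P[...,:2]-O)@ex,(P[...,:2]-O)@ey],-1)
# tail
m=(P[...,2]>.225)&(P[...,2]<.25)&(L[...,0]<-.03)&(L[...,0]>-.08)&(L[...,1]<.06)&(L[...,1]>0)
q=L[m]; print('tail',m.sum(),np.percentile(q,[2,50,98],axis=0).round(4),np.percentile(P[m][:,2],[5,50,95]).round(4))
# tube body: above base/board by 10mm, in front of platform
m=(P[...,2]>.054)&(P[...,2]<.1)&(L[...,0]<-.075)&(L[...,0]>-.17)&(np.abs(P[...,1]+.138)<.035)
ys,xs=np.where(m); print('tube px',m.sum(),xs.min(),xs.max(),ys.min(),ys.max())
q=P[m]
for a in np.arange(.455,.55,.01):
    k=(q[:,0]>=a)&(q[:,0]<a+.01)
    if k.sum(): print(a.round(3),k.sum(),q[k][:,1].min().round(4),q[k][:,1].max().round(4),q[k][:,1].mean().round(4),q[k][:,2].max().round(4))
print('board',onz(i,[(180,335),(449,334),(448,147),(181,150)],.04))
E
python3 - <<'E'
import sys; sys.path.insert(0,'.')
import os; os.chdir('.')
from h import *
s,ps,ds=saved('side',0)
cv2.imwrite('pics/pawl_side.png',cv2.resize(ps[125:225,270:350],None,fx=6,fy=6,interpolation=cv2.INTER_CUBIC))
Ps=cloud(s,ds)
print(Ps[176:200:2,300:312:3].round(3).tolist())
E
```

```text
O [ 0.61006233 -0.07690969]
tail 364 [[-0.0604  0.0079]
 [-0.0508  0.0311]
 [-0.0409  0.0542]] [0.2374 0.2406 0.2433]
tube px 502 283 318 242 283
0.455 13 -0.147 -0.1354 -0.1417 0.0733
0.465 35 -0.1471 -0.133 -0.1406 0.0751
0.475 38 -0.1454 -0.1279 -0.1385 0.0764
0.485 57 -0.1476 -0.1259 -0.1372 0.082
0.495 64 -0.1477 -0.1094 -0.135 0.0788
0.505 77 -0.1688 -0.1035 -0.1351 0.0766
0.515 87 -0.1728 -0.1037 -0.1349 0.0732
0.525 86 -0.171 -0.1038 -0.1301 0.07
0.535 45 -0.1573 -0.1143 -0.1309 0.0692
board [[ 0.3626821   0.10509351  0.04      ]
 [ 0.35665404 -0.42872416  0.04      ]
 [ 0.73111154 -0.43892831  0.04      ]
 [ 0.73610481  0.10362526  0.04      ]]
[[[0.576, -0.002, 0.244], [0.579, -0.013, 0.246], [0.585, -0.016, 0.246], [0.253, -1.013, 0.508]], [[0.571, -0.016, 0.243], [0.579, -0.015, 0.242], [0.585, -0.018, 0.242], [0.586, -0.034, 0.246]], [[0.57, -0.018, 0.239], [0.577, -0.018, 0.238], [0.584, -0.019, 0.238], [0.586, -0.033, 0.241]], [[0.563, -0.041, 0.241], [0.577, -0.019, 0.234], [0.585, -0.017, 0.233], [0.587, -0.03, 0.235]], [[0.558, -0.056, 0.241], [0.564, -0.06, 0.241], [0.585, -0.014, 0.227], [0.587, -0.032, 0.231]], [[0.552, -0.074, 0.241], [0.558, -0.075, 0.241], [0.564, -0.078, 0.241], [0.587, -0.03, 0.226]], [[0.552, -0.073, 0.237], [0.557, -0.077, 0.237], [0.565, -0.076, 0.236], [0.587, -0.029, 0.222]], [[0.551, -0.078, 0.234], [0.557, -0.078, 0.233], [0.584, -0.017, 0.214], [0.253, -1.013, 0.508]], [[0.57, -0.015, 0.211], [0.583, 0.001, 0.205], [0.584, -0.015, 0.209], [0.587, -0.03, 0.213]], [[0.572, -0.01, 0.204], [0.584, 0.006, 0.199], [0.585, -0.014, 0.204], [0.588, -0.026, 0.207]], [[0.572, -0.009, 0.199], [0.583, 0.002, 0.195], [0.585, -0.013, 0.199], [0.586, -0.031, 0.204]], [[0.573, -0.004, 0.193], [0.582, -0.0, 0.191], [0.583, -0.018, 0.196], [0.587, -0.028, 0.198]]]
```

View pics/pawl_side.png

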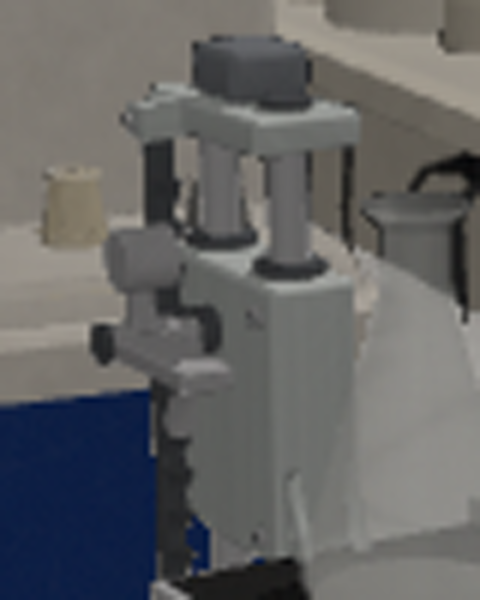

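```bash
python3 - <<'E'
from h import *
i,p,d=saved('top',0); P=cloud(i,d)
for y in np.arange(.1,.4,.05):
    for x in np.arange(.3,.8,.05):
        m=(abs(P[...,0]-x)<.025)&(abs(P[...,1]-y)<.025)
        print((x.round(2),y.round(2),P[m][:,2].max().round(2)) if m.any() else (x.round(2),y.round(2)),end=' ')
    print()
print(plan([.285,.44,.38],[180,0,-55]))
E
```

```text
(np.float64(0.3), np.float64(0.1), np.float64(0.01)) (np.float64(0.35), np.float64(0.1), np.float64(0.05)) (np.float64(0.4), np.float64(0.1), np.float64(0.05)) (np.float64(0.45), np.float64(0.1), np.float64(0.1)) (np.float64(0.5), np.float64(0.1), np.float64(0.05)) (np.float64(0.55), np.float64(0.1), np.float64(0.05)) (np.float64(0.6), np.float64(0.1), np.float64(0.05)) (np.float64(0.65), np.float64(0.1), np.float64(0.04)) (np.float64(0.7), np.float64(0.1), np.float64(0.05)) (np.float64(0.75), np.float64(0.1), np.float64(0.64)) 
(np.float64(0.3), np.float64(0.15), np.float64(0.0)) (np.float64(0.35), np.float64(0.15), np.float64(0.01)) (np.float64(0.4), np.float64(0.15), np.float64(0.01)) (np.float64(0.45), np.float64(0.15), np.float64(0.21)) (np.float64(0.5), np.float64(0.15), np.float64(0.26)) (np.float64(0.55), np.float64(0.15), np.float64(0.23)) (np.float64(0.6), np.float64(0.15), np.float64(0.23)) (np.float64(0.65), np.float64(0.15), np.float64(0.26)) (np.float64(0.7), np.float64(0.15), np.float64(0.23)) (np.float64(0.75), np.float64(0.15), np.float64(0.6)) 
(np.float64(0.3), np.
[... 1857 characters left out ...]
64(0.55), np.float64(0.35)) (np.float64(0.6), np.float64(0.35)) (np.float64(0.65), np.float64(0.35)) (np.float64(0.7), np.float64(0.35)) (np.float64(0.75), np.float64(0.35), np.float64(0.28)) 
(np.float64(0.3), np.float64(0.4), np.float64(0.0)) (np.float64(0.35), np.float64(0.4), np.float64(0.01)) (np.float64(0.4), np.float64(0.4), np.float64(0.01)) (np.float64(0.45), np.float64(0.4), np.float64(0.2)) (np.float64(0.5), np.float64(0.4)) (np.float64(0.55), np.float64(0.4)) (np.float64(0.6), np.float64(0.4)) (np.float64(0.65), np.float64(0.4)) (np.float64(0.7), np.float64(0.4)) (np.float64(0.75), np.float64(0.4)) 
(array([ 0.651 ,  0.835 , -0.7697]), array([ 7.000e-04, -3.000e-04,  4.049e-01]))
```

{"fn": "apply_moves", "kwargs": {
  "moves": [
    [0, 0, -0.5, 0, 0, 0],
    [0.35, 0.45, -0.85, 0, 0, 0.2],
    [0.65, 0.835, -0.87, 0, 0, 0.4],
    [0.65, 0.835, -0.87, 0, 0, 0.4],
    [0.65, 0.835, -0.87, 0, 0, 0.4]
  ],
  "hand": -1
}}

```text
time_s: 0.78
tcp_pos: [0.2852, 0.438, 0.4011]
eef_rot: [180.0, -0.0, -54.8]
contact_force: [0.3, 0.0, 0.1]
gripper_width: 0.0876
```

```bash
python3 - <<'E'
from h import *
s=status.get_state(); print(s['tcp_pos'],s['eef_rot'],s['time_s'],s['joints'])
print(plan([.36,.27,.40],[180,0,-95]))
E
```

```text
[0.28521367 0.43804827 0.40106905] [ 1.79975889e+02 -2.62549674e-02 -5.47813303e+01] 0.775 [ 7.84601756e+01  2.22470221e+00 -3.52413969e-01  2.61060693e-03
 -8.74584348e+01 -4.32416280e+01]
(array([0.9021, 0.1791, 0.0058]), array([ 2.000e-04, -4.000e-04,  4.469e-01]))
```

{"fn": "apply_moves", "kwargs": {
  "moves": [
    [0.3, 0.06, 0, 0, 0, 0.11],
    [0.6, 0.12, 0, 0, 0, 0.22],
    [0.9, 0.18, 0, 0, 0, 0.34],
    [0.9, 0.18, 0, 0, 0, 0.447],
    [0.9, 0.18, 0, 0, 0, 0.447]
  ]
}}

```text
time_s: 1.4
tcp_pos: [0.3597, 0.2696, 0.4013]
eef_rot: [180.0, -0.0, -95.0]
contact_force: [-1.0, -0.3, 0.5]
gripper_width: 0.0875
```

```bash
python3 - <<'E'
from h import *
print(plan([.42,.08,.38],[180,0,-135]))
E
```

```text
(array([ 0.9178, -0.3832,  0.1065]), array([-0.000e+00, -1.000e-04,  4.442e-01]))
```

{"fn": "apply_moves", "kwargs": {
  "moves": [
    [0.3, -0.12, 0, 0, 0, 0.11],
    [0.6, -0.25, 0, 0, 0, 0.22],
    [0.92, -0.38, 0.1, 0, 0, 0.34],
    [0.92, -0.38, 0.1, 0, 0, 0.444],
    [0.92, -0.38, 0.1, 0, 0, 0.444]
  ]
}}

```text
time_s: 2.02
tcp_pos: [0.4194, 0.0791, 0.3807]
eef_rot: [180.0, -0.1, -134.8]
contact_force: [-0.2, -1.3, 0.7]
gripper_width: 0.0876
```

```bash
python3 - <<'E'
from h import *
print(plan([.46,-.1,.26],[180,0,-172.5]))
E
```

```text
(array([ 0.491 , -0.7758,  0.6041]), array([-1.000e-04, -9.000e-04,  4.183e-01]))
```

{"fn": "apply_moves", "kwargs": {
  "moves": [
    [0.2, -0.3, 0.1, 0, 0, 0.11],
    [0.35, -0.55, 0.3, 0, 0, 0.22],
    [0.49, -0.776, 0.5, 0, 0, 0.34],
    [0.49, -0.776, 0.6, 0, 0, 0.418],
    [0.49, -0.776, 0.6, 0, 0, 0.418]
  ]
}}

```text
time_s: 2.65
tcp_pos: [0.4592, -0.0999, 0.2582]
eef_rot: [-180.0, -0.4, -172.2]
contact_force: [0.1, 0.2, 0.1]
gripper_width: 0.0875
```

```bash
python3 - <<'E'
from h import *
i,p,d=snap('wrist',1); P=cloud(i,d); hsv=cv2.cvtColor(p,cv2.COLOR_BGR2HSV)
m=((hsv[...,0]<8)|(hsv[...,0]>172))&(hsv[...,1]>110)&(P[...,2]<.1)&(P[...,0]>.42)
print(m.sum(),P[m].mean(0) if m.any() else '')
m=(P[...,2]>.055)&(P[...,2]<.095)&(P[...,0]>.44)&(P[...,0]<.56)&(abs(P[...,1]+.137)<.04)
q=P[m]
for a in np.arange(.455,.56,.01):
    k=(q[:,0]>=a)&(q[:,0]<a+.01)
    if k.sum(): print(a.round(3),k.sum(),q[k][:,1].min().round(4),q[k][:,1].max().round(4),np.median(q[k][:,1]).round(4),np.percentile(q[k][:,2],[50,98]).round(4))
E
```

```text
499 [ 0.46101853 -0.07363626  0.07314811]
0.455 81 -0.1481 -0.1357 -0.1412 [0.0677 0.0714]
0.465 169 -0.1476 -0.1338 -0.1405 [0.0694 0.0715]
0.475 202 -0.1469 -0.1272 -0.1377 [0.0693 0.0724]
0.485 305 -0.1495 -0.126 -0.1369 [0.0729 0.0759]
0.495 268 -0.1483 -0.124 -0.1348 [0.0726 0.0755]
0.505 249 -0.1463 -0.1213 -0.1337 [0.0697 0.0735]
0.515 281 -0.1466 -0.1182 -0.1316 [0.0659 0.0696]
0.525 305 -0.146 -0.1152 -0.1304 [0.0638 0.0659]
0.535 324 -0.1452 -0.1133 -0.1296 [0.0626 0.0645]
0.545 371 -0.1453 -0.111 -0.1276 [0.0633 0.0652]
0.555 172 -0.1433 -0.1104 -0.1268 [0.0641 0.0656]
```

View pics/wrist1.png

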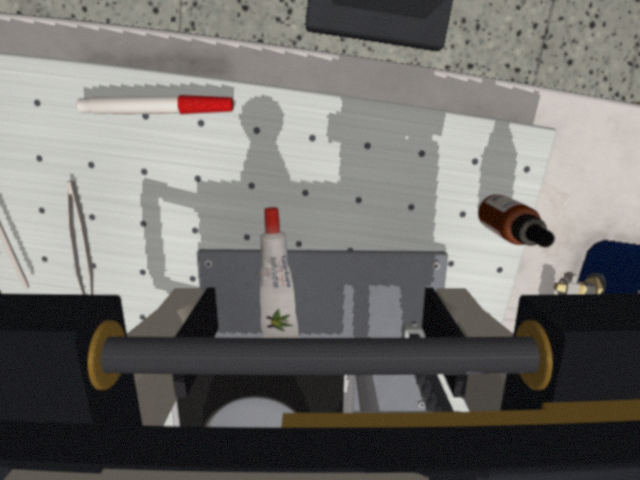

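```bash
python3 - <<'E'
from h import *
print(plan([.490,-.1366,.052],[180,0,-171.5]))
E
```

```text
(array([-0.1257, -0.204 ,  1.0407]), array([-0.0006, -0.0023, -0.007 ]))
```

{"fn": "apply_moves", "kwargs": {
  "moves": [
    [-0.126, -0.204, 0.1, 0, -0.002, -0.007],
    [-0.126, -0.204, 0.35, 0, -0.002, -0.007],
    [-0.126, -0.204, 0.6, 0, -0.002, -0.007],
    [-0.126, -0.204, 0.8, 0, -0.002, -0.007],
    [-0.126, -0.204, 0.8, 0, -0.002, -0.007]
  ]
}}

```text
time_s: 3.32
tcp_pos: [0.4898, -0.1351, 0.0992]
eef_rot: [-180.0, -0.2, -171.2]
contact_force: [0.2, 0.5, 0.3]
gripper_width: 0.0875
```

```bash
python3 - <<'E'
from h import *
print(plan([.490,-.1366,.052],[180,0,-171.5]))
i,p,d=snap('side',2)
cv2.imwrite('pics/side2c.png',cv2.resize(p[130:320,200:420],None,fx=3.2,fy=3.2))
E
```

```text
(array([-0.001 , -0.0075,  0.2359]), array([-0.0004, -0.0026,  0.0037]))
```

View pics/side2c.png

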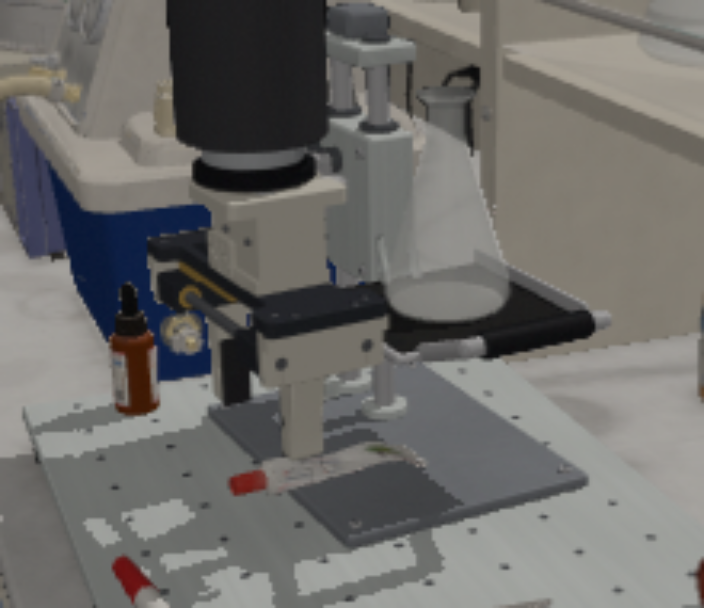

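{"fn": "apply_moves", "kwargs": {
  "moves": [
    [0, -0.007, 0.15, 0, 0, 0],
    [0, -0.007, 0.235, 0, 0, 0],
    [0, -0.007, 0.235, 0, 0, 0]
  ]
}}

```text
time_s: 3.75
tcp_pos: [0.4929, -0.1362, 0.0557]
eef_rot: [-179.9, 0.1, -171.0]
contact_force: [0.2, -0.3, -0.2]
gripper_width: 0.0874
```

{"fn": "apply_moves", "kwargs": {
  "moves": [
    [0, 0, 0, 0, 0, 0],
    [0, 0, 0, 0, 0, 0],
    [0, 0, 0, 0, 0, 0],
    [0, 0, 0, 0, 0, 0],
    [0, 0, 0, 0, 0, 0]
  ],
  "hand": 1,
  "grip_force": 12
}}

```text
time_s: 4.38
tcp_pos: [0.4929, -0.1362, 0.0558]
eef_rot: [-179.9, 0.1, -171.0]
contact_force: [-0.6, 0.7, -0.5]
gripper_width: 0.0433
```

{"fn": "apply_moves", "kwargs": {
  "moves": [
    [0, 0, 0.01, 0, 0, 0],
    [0, 0, 0.01, 0, 0, 0],
    [0, 0, 0.01, 0, 0, 0],
    [0, 0, 0.01, 0, 0, 0],
    [0, 0, 0.01, 0, 0, 0]
  ]
}}

```text
time_s: 5.0
tcp_pos: [0.4929, -0.1362, 0.0537]
eef_rot: [-179.9, 0.1, -171.0]
contact_force: [0.1, 0.2, 0.1]
gripper_width: 0.0225
```

{"fn": "apply_moves", "kwargs": {
  "moves": [
    [0, 0, 0, 0, 0, 0],
    [0.02, 0, -0.05, 0, 0, 0],
    [0.15, 0, -0.06, 0, 0, 0],
    [0.3, 0, -0.07, 0, 0, 0],
    [0.4, 0, -0.08, 0, 0, 0],
    [0.4, 0, -0.08, 0, 0, 0]
  ]
}}

```text
time_s: 5.75
tcp_pos: [0.413, -0.1488, 0.0705]
eef_rot: [-179.9, 0.1, -171.0]
contact_force: [1.3, 0.0, 0.5]
gripper_width: 0.0225
```

```bash
python3 - <<'E'
from h import *
print(plan([.418,-.125,.09],[180,0,-81.5]))
i,p,d=snap('top',3)
cv2.imwrite('pics/top3c.png',cv2.resize(p[130:350,160:500],None,fx=2.3,fy=2.3))
i,p,d=snap('wrist',3)
i,p,d=snap('side',3)
cv2.imwrite('pics/side3c.png',cv2.resize(p[130:320,200:420],None,fx=3.2,fy=3.2))
E
```

```text
(array([-0.0435,  0.1136, -0.0979]), array([-0.0019,  0.    , -0.9949]))
```

View pics/side3c.png

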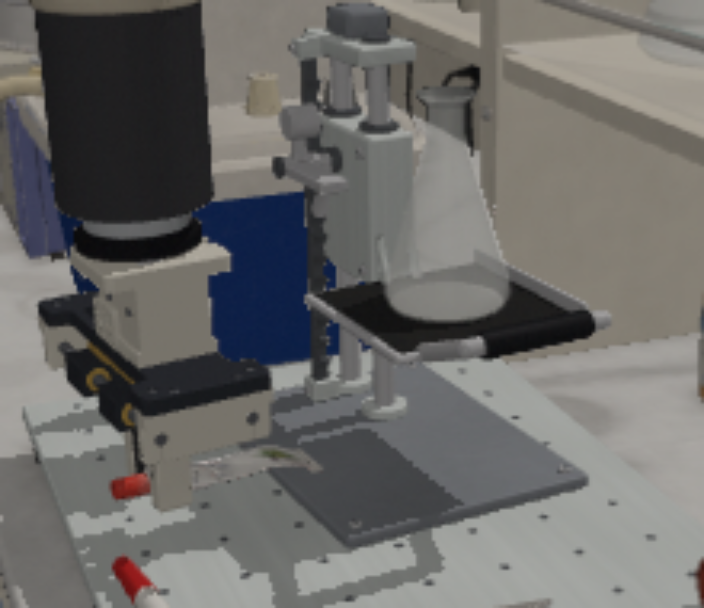

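View pics/wrist3.png

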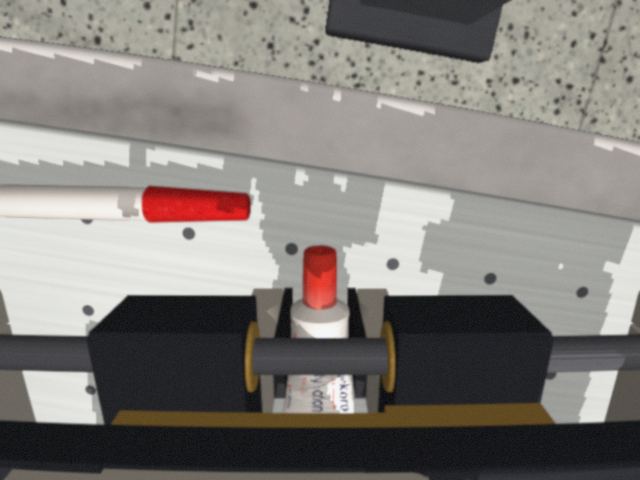

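{"fn": "apply_moves", "kwargs": {
  "moves": [
    [0, 0.02, -0.1, 0, 0, -0.1],
    [-0.01, 0.04, -0.1, 0, 0, -0.21],
    [-0.02, 0.06, -0.1, 0, 0, -0.33],
    [-0.03, 0.08, -0.1, 0, 0, -0.45],
    [-0.04, 0.1, -0.1, 0, 0, -0.57],
    [-0.044, 0.114, -0.1, 0, 0, -0.69],
    [-0.044, 0.114, -0.1, 0, 0, -0.81],
    [-0.044, 0.114, -0.1, 0, 0, -0.93],
    [-0.044, 0.114, -0.1, 0, 0, -0.995],
    [-0.044, 0.114, -0.1, 0, 0, -0.995]
  ]
}}

```text
time_s: 7.15
tcp_pos: [0.4207, -0.1245, 0.09]
eef_rot: [-179.9, -0.1, -81.5]
contact_force: [-0.4, 0.5, 0.1]
gripper_width: 0.0223
```

```bash
python3 - <<'E'
from h import *
print(plan([.418,-.125,.044],[180,0,-81.5]))
i,p,d=snap('top',4)
cv2.imwrite('pics/top4c.png',cv2.resize(p[130:350,160:500],None,fx=2.3,fy=2.3))
E
```

```text
(array([-2.00e-04,  1.43e-02,  2.30e-01]), array([-0.0013, -0.0015,  0.0002]))
```

View pics/top4c.png

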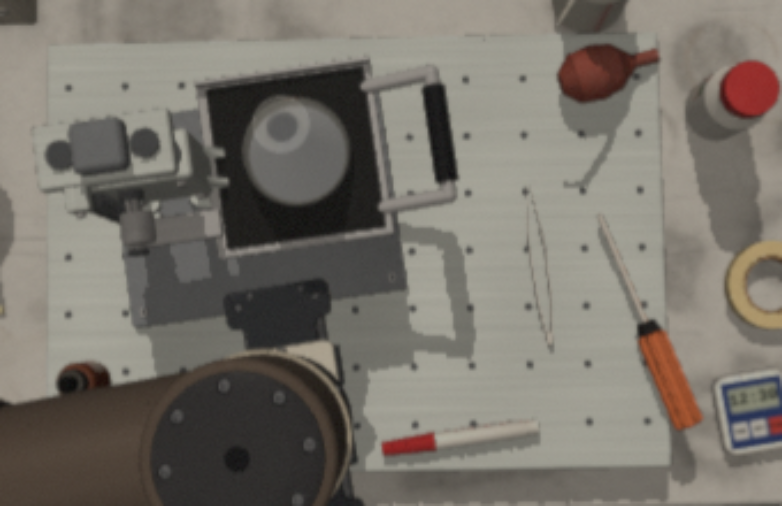

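{"fn": "apply_moves", "kwargs": {
  "moves": [
    [0, 0.01, 0.12, 0, 0, 0],
    [0, 0.014, 0.2, 0, 0, 0],
    [0, 0.014, 0.23, 0, 0, 0],
    [0, 0.014, 0.23, 0, 0, 0],
    [0, 0.014, 0.23, 0, 0, 0]
  ]
}}

```text
time_s: 7.82
tcp_pos: [0.4184, -0.125, 0.0444]
eef_rot: [-179.8, -0.1, -81.6]
contact_force: [0.4, 0.2, 1.0]
gripper_width: 0.0226
```

{"fn": "apply_moves", "kwargs": {
  "moves": [
    [0, 0, 0, 0, 0, 0],
    [0, 0, 0, 0, 0, 0],
    [0, 0, 0, 0, 0, 0],
    [0, 0, -0.15, 0, 0, 0],
    [0, 0, -0.45, 0, 0, 0],
    [0, 0, -0.75, 0, 0, 0],
    [0, 0, -0.75, 0, 0, 0]
  ],
  "hand": 0
}}

```text
time_s: 8.7
tcp_pos: [0.4208, -0.1246, 0.1993]
eef_rot: [-179.3, -0.2, -81.6]
contact_force: [-0.5, 0.3, -0.1]
gripper_width: 0.0438
```

```bash
python3 - <<'E'
from h import *
# driver axis from refined top view
i,p,d=saved('top',4); hsv=cv2.cvtColor(p,cv2.COLOR_BGR2HSV)
m=(hsv[...,0]>4)&(hsv[...,0]<16)&(hsv[...,1]>130)&(hsv[...,2]>70); m[:,:430]=0;m[:260]=0;m[330:]=0;m[:,475:]=0
cs,_=cv2.findContours(m.astype(np.uint8),0,1); c=max(cs,key=cv2.contourArea)
w=onz(i,c[:,0],.055); rc=cv2.minAreaRect((w[:,:2]*1000).astype(np.float32)); print(rc)
a=np.radians(21.5); 
print(plan([.45,-.30,.2],[180,0,-120]))
E
```

```text
((434.59063720703125, -431.39324951171875), (85.08827209472656, 24.634672164916992), 21.840904235839844)
(array([ 8.887e-01, -1.610e-02, -5.000e-04]), array([-0.0082,  0.0006,  0.4269]))
```

{"fn": "apply_moves", "kwargs": {
  "moves": [
    [0.3, 0, 0, 0, 0, 0.11],
    [0.6, 0, 0, 0, 0, 0.22],
    [0.89, -0.02, 0, 0, 0, 0.33],
    [0.89, -0.02, 0, 0, 0, 0.427],
    [0.89, -0.02, 0, 0, 0, 0.427]
  ],
  "hand": -1
}}

```text
time_s: 9.32
tcp_pos: [0.4501, -0.3006, 0.1987]
eef_rot: [-179.4, 0.3, -120.0]
contact_force: [-0.5, 0.7, -0.9]
gripper_width: 0.0861
```

```bash
python3 - <<'E'
from h import *
print(plan([.444,-.4275,.13],[180,0,-158.8]))
i,p,d=snap('top',5)
cv2.imwrite('pics/top5c.png',cv2.resize(p[130:350,160:500],None,fx=2.3,fy=2.3))
E
```

```text
(array([ 0.5663, -0.2881,  0.3436]), array([-0.0049,  0.005 ,  0.4305]))
```

View pics/top5c.png

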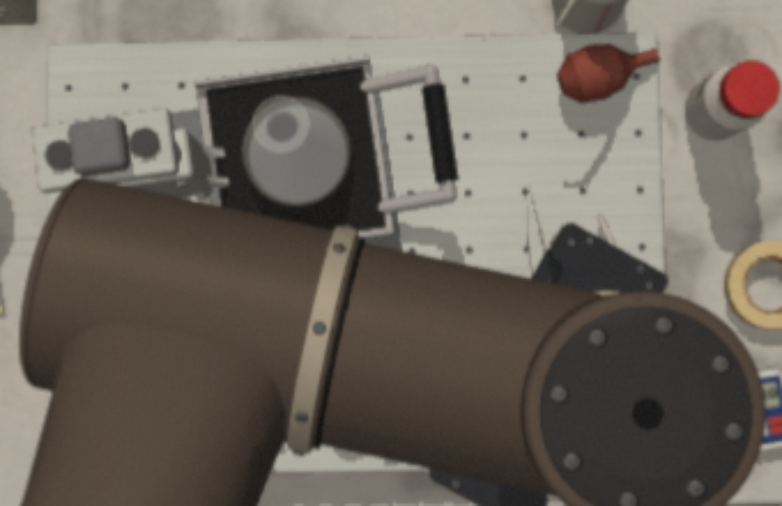

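```bash
python3 - <<'E'
from h import *
i,p,d=saved('top',5); P=cloud(i,d)
c=lambda x,y:(int(160+x/2.3),int(130+y/2.3))
for q in [(80,220),(200,220),(340,240),(200,300),(60,300),(600,310),(650,410),(320,400)]: print(q,P[c(*q)[1],c(*q)[0]].round(3))
E
```

```text
(80, 220) [ 0.529 -0.068  0.617]
(200, 220) [ 0.529 -0.117  0.606]
(340, 240) [ 0.519 -0.177  0.603]
(200, 300) [ 0.494 -0.12   0.626]
(60, 300) [ 0.494 -0.062  0.626]
(600, 310) [ 0.487 -0.282  0.64 ]
(650, 410) [ 0.446 -0.3    0.644]
(320, 400) [ 0.452 -0.169  0.619]
```

{"fn": "apply_moves", "kwargs": {
  "moves": [
    [0.2, -0.1, 0.1, 0, 0, 0.11],
    [0.4, -0.2, 0.2, 0, 0, 0.22],
    [0.56, -0.288, 0.34, 0, 0, 0.33],
    [0.566, -0.288, 0.34, -0.005, 0.005, 0.43],
    [0.566, -0.288, 0.34, -0.005, 0.005, 0.43]
  ]
}}

```text
time_s: 10.0
tcp_pos: [0.4447, -0.4264, 0.1307]
eef_rot: [180.0, -0.0, -158.3]
contact_force: [0.2, 0.9, -0.0]
gripper_width: 0.0875
```

```bash
python3 - <<'E'
from h import *
i,p,d=snap('wrist',6); P=cloud(i,d); hsv=cv2.cvtColor(p,cv2.COLOR_BGR2HSV)
m=(hsv[...,0]>4)&(hsv[...,0]<16)&(hsv[...,1]>130)&(hsv[...,2]>70)&(P[...,2]>.04)&(P[...,2]<.08)
q=P[m]; print(m.sum(),q.mean(0)); rc=cv2.minAreaRect((q[:,:2]*1000).astype(np.float32)); print(rc,np.percentile(q[:,2],98))
print(plan([.4443,-.4275,.0445],[180,0,-158.8]))
snap('side',6)
E
```

```text
5789 [ 0.4323378  -0.43358088  0.06130204]
((435.1025085449219, -432.0858459472656), (86.0715560913086, 25.467451095581055), 21.55328941345215) 0.06517510465649368
(array([ 0.0058, -0.0041,  0.4338]), array([-0.0003,  0.0004,  0.007 ]))
```

View pics/wrist6.png

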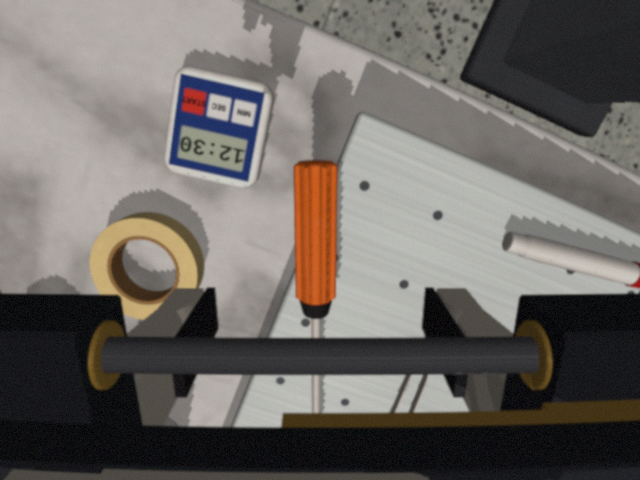

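View pics/side6.png

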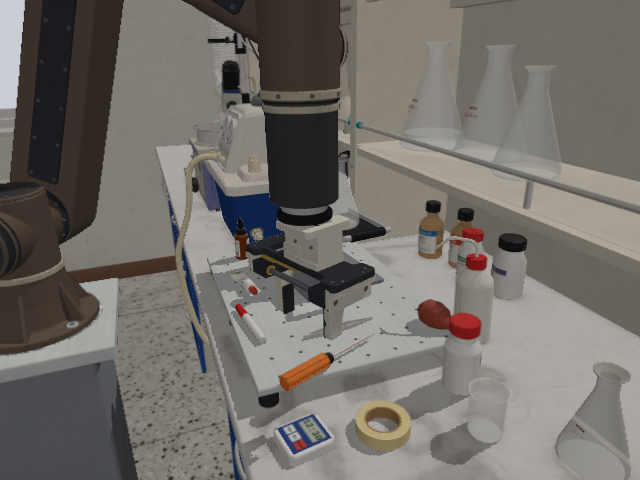

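{"fn": "apply_moves", "kwargs": {
  "moves": [
    [0.006, -0.007, 0.2, 0, 0, 0],
    [0.006, -0.007, 0.36, 0, 0, 0.002],
    [0.006, -0.007, 0.434, 0, 0, 0.002],
    [0.006, -0.007, 0.434, 0, 0, 0.002],
    [0.006, -0.007, 0.434, 0, 0, 0.002]
  ]
}}

```text
time_s: 10.72
tcp_pos: [0.4457, -0.4284, 0.0463]
eef_rot: [-179.8, 0.1, -158.3]
contact_force: [0.3, -1.4, -0.0]
gripper_width: 0.0875
```

{"fn": "apply_moves", "kwargs": {
  "moves": [
    [0, 0, 0, 0, 0, 0],
    [0, 0, 0, 0, 0, 0],
    [0, 0, 0, 0, 0, 0],
    [0, 0, 0, 0, 0, 0],
    [0, 0, 0, 0, 0, 0],
    [0, 0, 0, 0, 0, 0],
    [0, 0, 0, 0, 0, 0],
    [0, 0, 0, 0, 0, 0]
  ],
  "hand": 1,
  "grip_force": 30
}}

```text
time_s: 11.72
tcp_pos: [0.4457, -0.4284, 0.0463]
eef_rot: [-179.8, 0.1, -158.3]
contact_force: [0.2, 0.4, 0.6]
gripper_width: 0.0247
```

```bash
python3 - <<'E'
from h import *
for t in ([.4457,-.4284,.12],[.40,-.42,.24],[.40,-.30,.24]): print(plan(t,[180,0,-158.3]))
E
```

```text
(array([-0.0008, -0.001 , -0.3687]), array([-0.0017,  0.0015,  0.0004]))
(array([ 0.1945,  0.121 , -0.9695]), array([-0.0017,  0.0015,  0.0004]))
(array([-0.0277,  0.6783, -0.9705]), array([-0.0017,  0.0015,  0.0004]))
```

{"fn": "apply_moves", "kwargs": {
  "moves": [
    [0, 0, -0.15, 0, 0, 0],
    [0, 0, -0.4, 0, 0, 0],
    [0.1, 0.06, -0.7, 0, 0, 0],
    [0.194, 0.12, -0.97, 0, 0, 0],
    [0.1, 0.37, -0.97, 0, 0, 0],
    [0, 0.6, -0.97, 0, 0, 0],
    [-0.027, 0.678, -0.97, 0, 0, 0],
    [-0.027, 0.678, -0.97, 0, 0, 0]
  ]
}}

```text
time_s: 12.72
tcp_pos: [0.4, -0.2994, 0.2403]
eef_rot: [-179.8, 0.2, -158.2]
contact_force: [0.4, -0.8, -0.6]
gripper_width: 0.0242
```

```bash
python3 - <<'E'
from h import *
print(plan([.4014,-.1133,.212],[180,0,-158.3]))
E
```

```text
(array([-0.3524,  0.8612,  0.1397]), array([-0.002 ,  0.0018,  0.0016]))
```

{"fn": "apply_moves", "kwargs": {
  "moves": [
    [-0.1, 0.25, 0.04, 0, 0, 0],
    [-0.2, 0.5, 0.08, 0, 0, 0],
    [-0.3, 0.74, 0.12, 0, 0, 0],
    [-0.352, 0.861, 0.14, 0, 0, 0],
    [-0.352, 0.861, 0.14, 0, 0, 0]
  ]
}}

```text
time_s: 13.35
tcp_pos: [0.4018, -0.1126, 0.2118]
eef_rot: [-179.8, 0.1, -158.0]
contact_force: [0.0, 0.3, -0.7]
gripper_width: 0.024
```

```bash
python3 - <<'E'
from h import *
s=status.get_state(); print(s['tcp_pos'],s['eef_rot'])
i,p,d=snap('side',7); cv2.imwrite('pics/side7c.png',cv2.resize(p[150:280,240:380],None,fx=5,fy=4.6))
A=R.from_euler('xyz',s['eef_rot'],degrees=True); 
tip=s['tcp_pos']+np.array([0,0,.0062])+.143*A.apply([-1,0,0]); print('tip pred',tip,proj(i,tip))
i2,p2,d2=snap('top',7); cv2.imwrite('pics/top7c.png',cv2.resize(p2[190:290,190:330],None,fx=5.5,fy=5.5)); print(proj(i2,tip))
T=[.5556,-.0519,.232]; print('tail',proj(i,T),proj(i2,T))
E
```

```text
[ 0.40177221 -0.11262335  0.21175896] [-1.79819423e+02  1.42174327e-01 -1.58025614e+02]
tip pred [ 0.53438303 -0.05911405  0.2183138 ] [[290.38199369 195.62640458]]
[[247.78904845 242.42760007]]
tail [[298.5048517  187.51409161]] [[242.12128962 229.31204923]]
```

View pics/side7c.png

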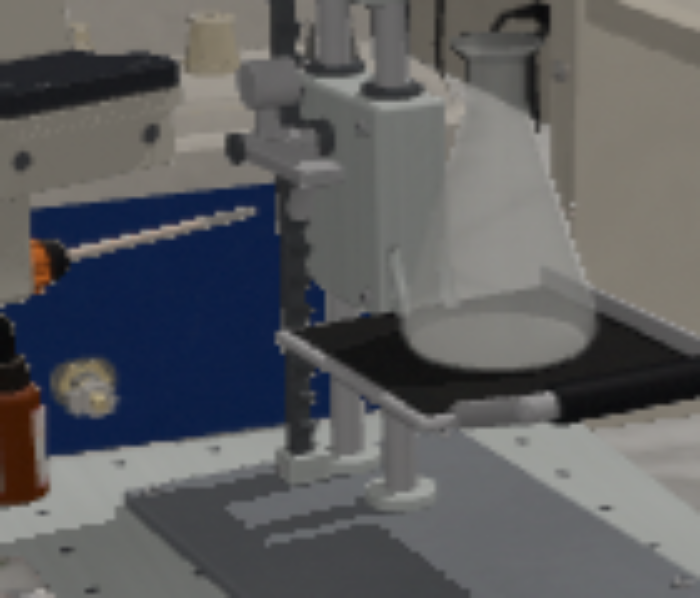

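View pics/top7c.png

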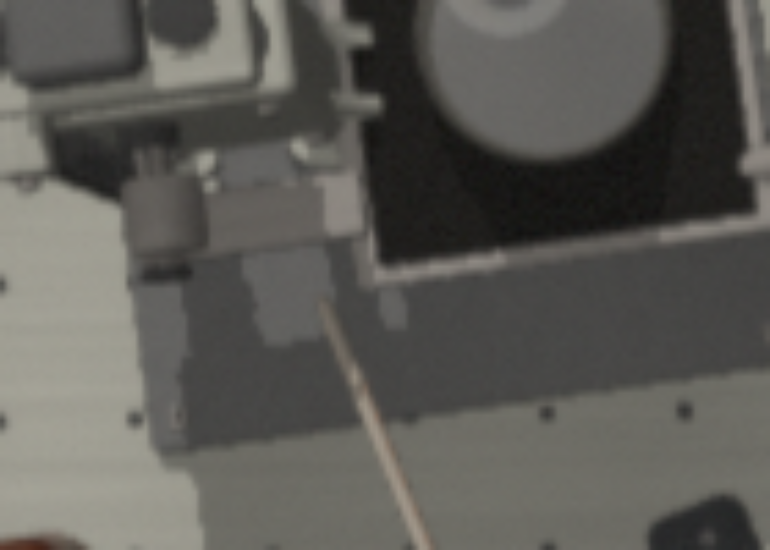

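The blade tip is at (291,195.6) in the side view, as predicted, and about 3 to 4 mm shorter than predicted in the top view at (248.5,245). The tail ahead of it spans top-view pixels x 227–256, y 224–236, so the blade goes under it next.

{"fn": "apply_moves", "kwargs": {
  "moves": [
    [-0.08, 0, 0, 0, 0, 0],
    [-0.16, 0, 0, 0, 0, 0],
    [-0.23, 0, 0, 0, 0, 0],
    [-0.23, 0, 0, 0, 0, 0]
  ]
}}

```text
time_s: 13.95
tcp_pos: [0.4455, -0.0964, 0.2116]
eef_rot: [-179.8, 0.1, -158.1]
contact_force: [-0.5, -0.1, -0.9]
gripper_width: 0.0244
```

```bash
python3 - <<'E'
from h import *
i,p,d=snap('side',8); cv2.imwrite('pics/side8c.png',cv2.resize(p[150:280,240:380],None,fx=5,fy=4.6))
i2,p2,d2=snap('top',8); cv2.imwrite('pics/top8c.png',cv2.resize(p2[190:290,190:330],None,fx=5.5,fy=5.5))
E
```

```text
(no output)
```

View pics/side8c.png

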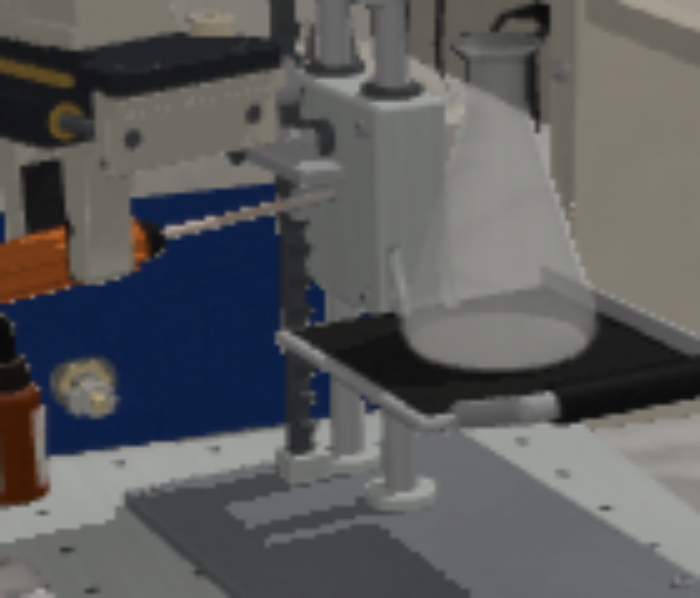

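View pics/top8c.png

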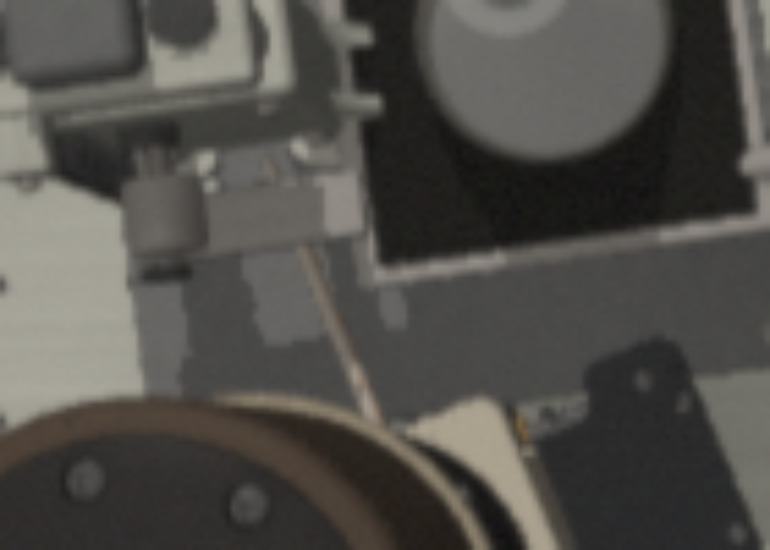

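{"fn": "apply_moves", "kwargs": {
  "moves": [
    [0, 0, -0.05, 0, 0, 0],
    [0, 0, -0.1, 0, 0, 0],
    [0, 0, -0.15, 0, 0, 0],
    [0, 0, -0.2, 0, 0, 0],
    [0, 0, -0.245, 0, 0, 0],
    [0, 0, -0.245, 0, 0, 0],
    [0, 0, -0.245, 0, 0, 0]
  ]
}}

```text
time_s: 14.92
tcp_pos: [0.4441, -0.0965, 0.2604]
eef_rot: [-179.8, 0.1, -158.1]
contact_force: [-0.7, -0.0, -1.1]
gripper_width: 0.0242
```

```bash
python3 - <<'E'
from h import *
i,p,d=snap('side',9); cv2.imwrite('pics/side9c.png',cv2.resize(p[150:280,240:380],None,fx=5,fy=4.6))
i2,p2,d2=snap('top',9); cv2.imwrite('pics/top9c.png',cv2.resize(p2[190:290,190:330],None,fx=5.5,fy=5.5))
E
```

```text
(no output)
```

View pics/side9c.png

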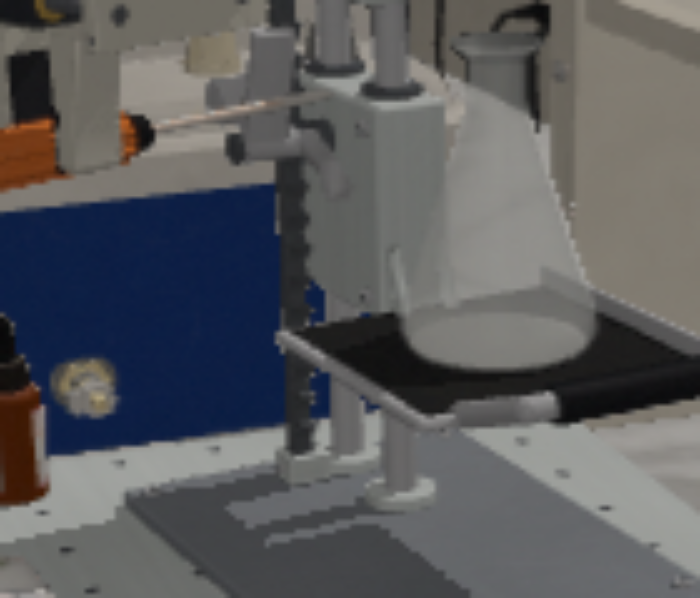

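View pics/top9c.png

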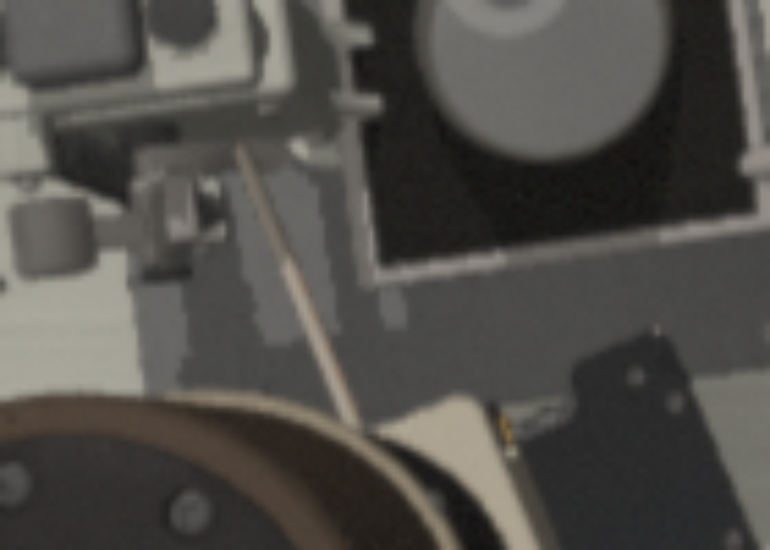

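{"fn": "apply_moves", "kwargs": {
  "moves": [
    [0.08, -0.01, 0, 0, 0, 0],
    [0.16, -0.02, 0, 0, 0, 0],
    [0.235, -0.02, 0, 0, 0, 0],
    [0.235, -0.02, 0, 0, 0, 0]
  ]
}}

```text
time_s: 15.52
tcp_pos: [0.4007, -0.1183, 0.2606]
eef_rot: [-179.8, 0.1, -158.2]
contact_force: [0.6, 0.4, -1.2]
gripper_width: 0.0241
```

```bash
python3 - <<'E'
from h import *
print(plan([.40,-.28,.24],[180,0,-158.3]))
i,p,d=snap('side',10); cv2.imwrite('pics/side10c.png',cv2.resize(p[150:280,240:380],None,fx=5,fy=4.6))
E
```

```text
(array([ 0.304 , -0.749 ,  0.1047]), array([-0.0019,  0.0012,  0.0014]))
```

View pics/side10c.png

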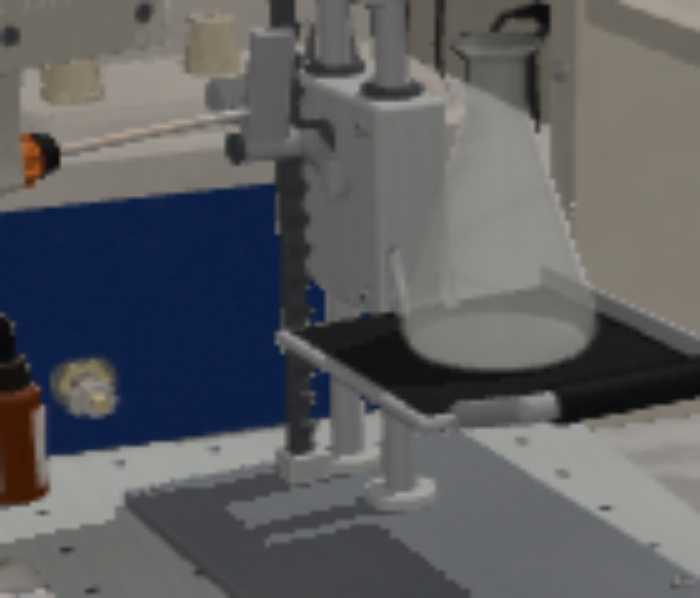

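The pawl stays over against its stop (side crop (270,90)) and the blade is withdrawn. Next I'll carry the driver back.

{"fn": "apply_moves", "kwargs": {
  "moves": [
    [0.1, -0.25, 0.03, 0, 0, 0],
    [0.2, -0.5, 0.06, 0, 0, 0],
    [0.304, -0.749, 0.1, 0, 0, 0],
    [0.304, -0.749, 0.1, 0, 0, 0]
  ]
}}

```text
time_s: 16.08
tcp_pos: [0.4001, -0.2826, 0.2396]
eef_rot: [-179.9, -0.0, -158.4]
contact_force: [0.4, 0.9, -0.6]
gripper_width: 0.0245
```

```bash
python3 - <<'E'
from h import *
print(plan([.4457,-.4284,.12],[180,0,-158.3]),plan([.4457,-.4284,.0467],[180,0,-158.3]))
E
```

```text
(array([ 0.0557, -0.7607,  0.5997]), array([-0.0012, -0.0002, -0.0014])) (array([ 0.0556, -0.76  ,  0.9662]), array([-0.0012, -0.0002, -0.0014]))
```

{"fn": "apply_moves", "kwargs": {
  "moves": [
    [0.02, -0.25, 0.1, 0, 0, 0],
    [0.04, -0.5, 0.25, 0, 0, 0],
    [0.056, -0.76, 0.45, 0, 0, 0],
    [0.056, -0.76, 0.65, 0, 0, 0],
    [0.056, -0.76, 0.8, 0, 0, 0],
    [0.056, -0.76, 0.9, 0, 0, 0],
    [0.056, -0.76, 0.966, 0, 0, 0],
    [0.056, -0.76, 0.966, 0, 0, 0],
    [0.056, -0.76, 0.966, 0, 0, 0]
  ]
}}

```text
time_s: 17.2
tcp_pos: [0.4463, -0.4283, 0.0473]
eef_rot: [-179.8, 0.0, -158.4]
contact_force: [0.4, 0.2, -0.7]
gripper_width: 0.0239
```

{"fn": "apply_moves", "kwargs": {
  "moves": [
    [0, 0, 0.006, 0, 0, 0],
    [0, 0, 0.006, 0, 0, 0]
  ]
}}

```text
time_s: 17.45
tcp_pos: [0.4465, -0.4283, 0.0464]
eef_rot: [-179.8, 0.0, -158.4]
contact_force: [-0.6, 0.0, -1.0]
gripper_width: 0.0244
```

{"fn": "apply_moves", "kwargs": {
  "moves": [
    [0, 0, 0, 0, 0, 0],
    [0, 0, 0, 0, 0, 0],
    [0, 0, 0, 0, 0, 0],
    [0, 0, 0, 0, 0, 0],
    [0, 0, -0.15, 0, 0, 0],
    [0, 0, -0.45, 0, 0, 0],
    [0, 0, -0.75, 0, 0, 0],
    [0, 0, -0.95, 0, 0, 0],
    [0, 0, -0.95, 0, 0, 0]
  ],
  "hand": -0.2
}}

```text
time_s: 18.58
tcp_pos: [0.4477, -0.4289, 0.2407]
eef_rot: [-179.5, 0.3, -158.4]
contact_force: [-1.0, 0.1, -1.2]
gripper_width: 0.0532
```

```bash
python3 - <<'E'
from h import *
i,p,d=snap('wrist',11)
print(plan([.58,-.36,.27],[180,0,-115]))
E
```

```text
(array([-0.7453,  0.0703, -0.1575]), array([-0.0042,  0.0006, -0.4822]))
```

View pics/wrist11.png

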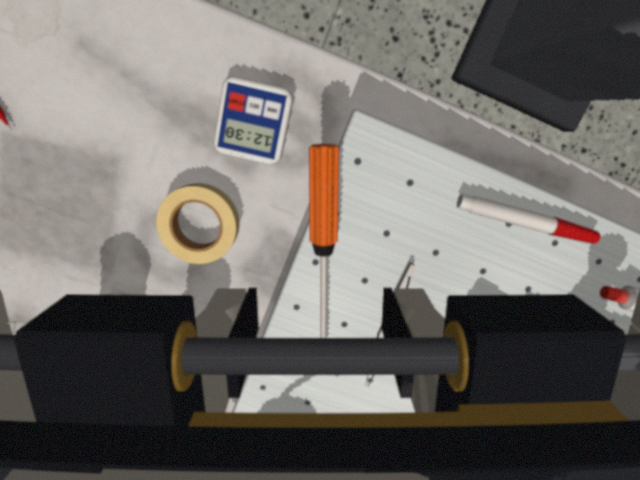

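```bash
python3 - <<'E'
from h import *
i,p,d=saved('top',0); P=cloud(i,d)
for x in np.arange(.68,.9,.02):
    m=(abs(P[...,0]-x)<.01)&(abs(P[...,1]+.236)<.12)
    print(x.round(2),np.percentile(P[m][:,2],[5,50,99]).round(3) if m.any() else '')
# any tall points near
for y0 in np.arange(-.42,-.1,.04):
  m=(P[...,0]>.7)&(abs(P[...,1]-y0)<.02)&(P[...,2]>.15); print(y0.round(2), P[m][:,0].min() if m.any() else '', P[m][P[m][:,0].argmin()] if m.any() else '')
# flask top
m=(P[...,2]>.2)&(P[...,0]>.55)&(abs(P[...,1]+.135)<.06); q=P[m]; print('flask',q[:,2].max(), q[q[:,2]>.28].mean(0))
E
```

```text
0.68 [0.038 0.045 0.183]
0.7 [0.038 0.041 0.17 ]
0.72 [0.037 0.041 0.181]
0.74 [-0.001  0.039  0.197]
0.76 [-0.003  0.001  0.331]
0.78 [-0.001  0.28   0.335]
0.8 [-0.003  0.276  0.284]
0.82 [-0.002  0.279  0.284]
0.84 [-0.002  0.279  0.284]
0.86 [0.001 0.281 0.333]
0.88 [0.278 0.299 0.361]
-0.42 0.7694498302244004 [ 0.76944983 -0.40954497  0.28360168]
-0.38 0.7554726519585035 [ 0.75547265 -0.36077794  0.1952008 ]
-0.34 0.7159809135238578 [ 0.71598091 -0.32954058  0.16985267]
-0.3 0.7694440285564356 [ 0.76944403 -0.28554686  0.33198273]
-0.26 0.7687296811574229 [ 0.76872968 -0.27561287  0.28393853]
-0.22 0.7693343832522923 [ 0.76933438 -0.2357901   0.33090869]
-0.18 0.7696362617751091 [ 0.76963626 -0.18783143  0.28198803]
-0.14 0.7691537535972379 [ 0.76915375 -0.15414631  0.33220917]
flask 0.33735786526317935 [ 0.82748991 -0.13554332  0.29437271]
```

```bash
python3 - <<'E'
from h import *
print(plan([.54,-.33,.25],[180,0,-120]),plan([.6237,-.2365,.225],[180,0,-83]))
E
```

```text
(array([-0.6143,  0.284 , -0.0591]), array([-0.0041,  0.0007, -0.4266])) (array([-1.1751,  0.5653,  0.0661]), array([-4.400e-03, -6.000e-04, -8.377e-01]))
```

{"fn": "apply_moves", "kwargs": {
  "moves": [
    [-0.2, 0.09, -0.06, 0, 0, -0.11],
    [-0.4, 0.19, -0.06, 0, 0, -0.22],
    [-0.614, 0.284, -0.06, 0, 0, -0.34],
    [-0.614, 0.284, -0.06, 0, 0, -0.427],
    [-0.614, 0.284, -0.06, -0.004, 0, -0.427]
  ],
  "hand": 1,
  "grip_force": 20
}}

```text
time_s: 19.25
tcp_pos: [0.5397, -0.3292, 0.2486]
eef_rot: [179.9, 0.0, -120.0]
contact_force: [0.4, -0.4, 0.3]
gripper_width: 0.0082
```

```bash
python3 - <<'E'
from h import *
print(plan([.6237,-.2365,.225],[180,0,-83]))
E
```

```text
(array([-0.6115, -0.1326,  0.1183]), array([ 0.0012,  0.0008, -0.4107]))
```

{"fn": "apply_moves", "kwargs": {
  "moves": [
    [-0.2, -0.04, 0, 0, 0, -0.11],
    [-0.4, -0.09, 0, 0, 0, -0.22],
    [-0.61, -0.133, 0, 0, 0, -0.33],
    [-0.61, -0.133, 0.06, 0, 0, -0.41],
    [-0.61, -0.133, 0.118, 0, 0, -0.41],
    [-0.61, -0.133, 0.118, 0, 0, -0.41]
  ]
}}

```text
time_s: 20.0
tcp_pos: [0.6224, -0.2373, 0.2234]
eef_rot: [179.8, 0.2, -83.4]
contact_force: [0.1, 0.2, -0.0]
gripper_width: 0.0003
```

```bash
python3 - <<'E'
from h import *
i,p,d=snap('side',12); cv2.imwrite('pics/side12c.png',cv2.resize(p[120:290,240:440],None,fx=3.8,fy=3.5))
print(plan([.6237,-.2365,.09],[180,0,-83]))
E
```

```text
(array([-0.0032, -0.007 ,  0.6719]), array([ 0.0018,  0.0013, -0.0036]))
```

View pics/side12c.png

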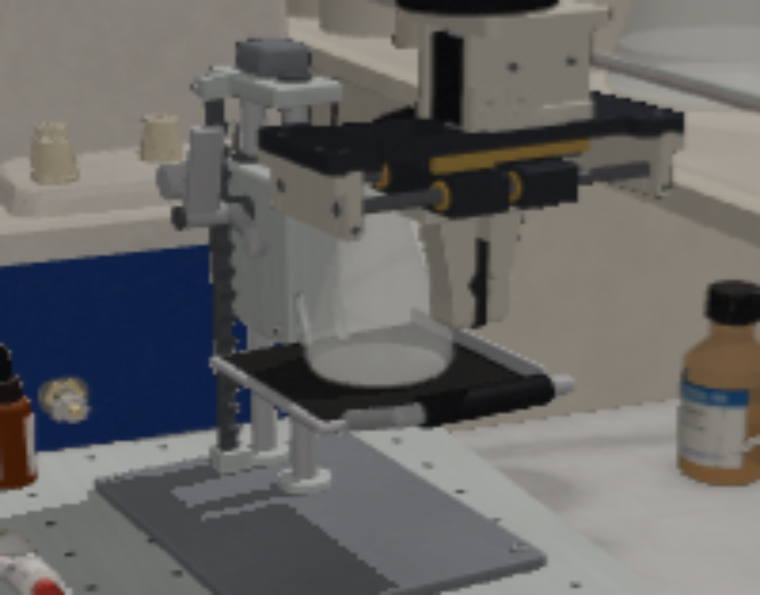

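{"fn": "apply_moves", "kwargs": {
  "moves": [
    [0, 0, 0.1, 0, 0, 0],
    [0, 0, 0.15, 0, 0, 0],
    [0, 0, 0.17, 0, 0, 0],
    [0, 0, 0.19, 0, 0, 0],
    [0, 0, 0.21, 0, 0, 0],
    [0, 0, 0.24, 0, 0, 0],
    [0, 0, 0.27, 0, 0, 0],
    [0, 0, 0.27, 0, 0, 0]
  ]
}}

```text
time_s: 21.05
tcp_pos: [0.6229, -0.2375, 0.1705]
eef_rot: [179.9, 0.1, -83.3]
contact_force: [0.5, 0.3, 0.5]
gripper_width: 0.0004
```

```bash
python3 - <<'E'
from h import *
i,p,d=snap('side',13); cv2.imwrite('pics/side13c.png',cv2.resize(p[120:290,240:440],None,fx=3.8,fy=3.5))
E
```

```text
(no output)
```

View pics/side13c.png

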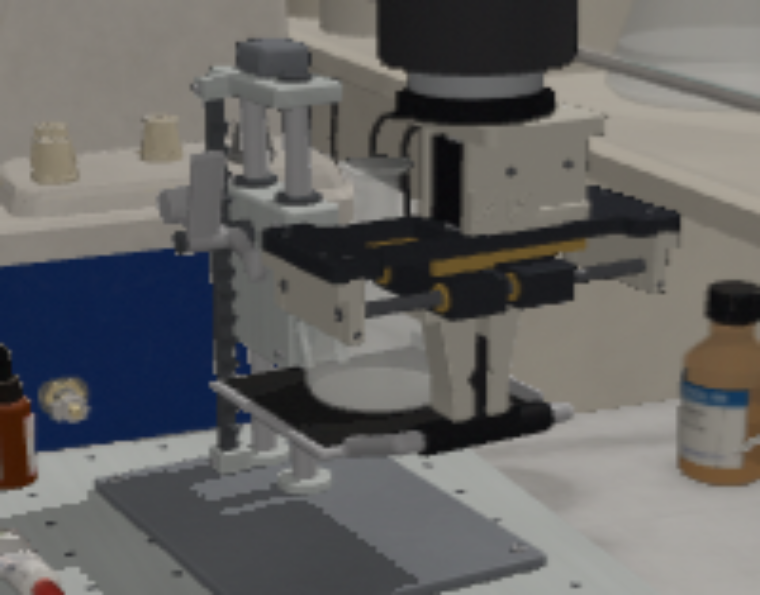

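{"fn": "apply_moves", "kwargs": {
  "moves": [
    [0, 0, 0.03, 0, 0, 0],
    [0, 0, 0.06, 0, 0, 0],
    [0, 0, 0.09, 0, 0, 0],
    [0, 0, 0.12, 0, 0, 0],
    [0, 0, 0.15, 0, 0, 0],
    [0, 0, 0.18, 0, 0, 0],
    [0, 0, 0.21, 0, 0, 0],
    [0, 0, 0.24, 0, 0, 0],
    [0, 0, 0.27, 0, 0, 0],
    [0, 0, 0.3, 0, 0, 0],
    [0, 0, 0.32, 0, 0, 0]
  ]
}}

```text
time_s: 22.48
tcp_pos: [0.6229, -0.2375, 0.1072]
eef_rot: [179.9, 0.1, -83.3]
contact_force: [-1.6, 0.0, 6.6]
gripper_width: 0.0004
```

{"fn": "apply_moves", "kwargs": {
  "moves": [
    [0, 0, 0.02, 0, 0, 0],
    [0, 0, 0.04, 0, 0, 0],
    [0, 0, 0.06, 0, 0, 0],
    [0, 0, 0.075, 0, 0, 0],
    [0, 0, 0.085, 0, 0, 0],
    [0, 0, 0.085, 0, 0, 0]
  ]
}}

```text
time_s: 23.22
tcp_pos: [0.6229, -0.2375, 0.0906]
eef_rot: [179.9, 0.1, -83.3]
contact_force: [-1.1, -0.1, 4.2]
gripper_width: 0.0006
```

Continue with small steps, watching the force.

{"fn": "apply_moves", "kwargs": {
  "moves": [
    [0, 0, 0.01, 0, 0, 0],
    [0, 0, 0.02, 0, 0, 0],
    [0, 0, 0.025, 0, 0, 0],
    [0, 0, 0.025, 0, 0, 0]
  ]
}}

```text
time_s: 23.72
tcp_pos: [0.6229, -0.2375, 0.0862]
eef_rot: [179.9, 0.1, -83.3]
contact_force: [-2.2, 0.2, 6.2]
gripper_width: 0.0002
```

{"fn": "apply_moves", "kwargs": {
  "moves": [
    [0, 0, 0.01, 0, 0, 0],
    [0, 0, 0.01, 0, 0, 0]
  ]
}}

```text
time_s: 23.98
tcp_pos: [0.623, -0.2376, 0.0859]
eef_rot: [179.9, 0.0, -83.3]
contact_force: [-4.9, 2.2, 13.6]
gripper_width: 0.0006
```

{"fn": "apply_moves", "kwargs": {
  "moves": [
    [0, 0, 0.012, 0, 0, 0],
    [0, 0, 0.012, 0, 0, 0]
  ]
}}

```text
time_s: 24.22
tcp_pos: [0.623, -0.2375, 0.0859]
eef_rot: [180.0, -0.0, -83.2]
contact_force: [-6.0, 3.0, 16.7]
gripper_width: 0.0006
```

{"fn": "apply_moves", "kwargs": {
  "moves": [
    [0, 0, -0.1, 0, 0, 0],
    [0, 0, -0.4, 0, 0, 0],
    [0.2, 0, -0.7, 0, 0, 0],
    [0.7, 0.5, -0.95, 0, 0, 0],
    [0.9, 0.9, -0.95, 0, 0, 0],
    [0.9, 0.9, -0.95, 0, 0, 0],
    [0.9, 0.9, -0.95, 0, 0, 0]
  ]
}}

```text
time_s: 25.1
tcp_pos: [0.4639, -0.4386, 0.2763]
eef_rot: [-180.0, -0.0, -83.3]
contact_force: [1.0, -0.2, -0.4]
gripper_width: 0.0006
```

```bash
python3 - <<'E'
from h import *
s=status.get_state(); print(s['tcp_pos'],s['time_s'])
i,p,d=snap('side',14); cv2.imwrite('pics/side14c.png',cv2.resize(p[120:320,200:440],None,fx=3.2,fy=2.9))
i2,p2,d2=snap('top',14)
P=cloud(i2,d2); hsv=cv2.cvtColor(p2,cv2.COLOR_BGR2HSV)
E
```

```text
[ 0.46385824 -0.43862749  0.27629891] 25.1
```

View pics/side14c.png

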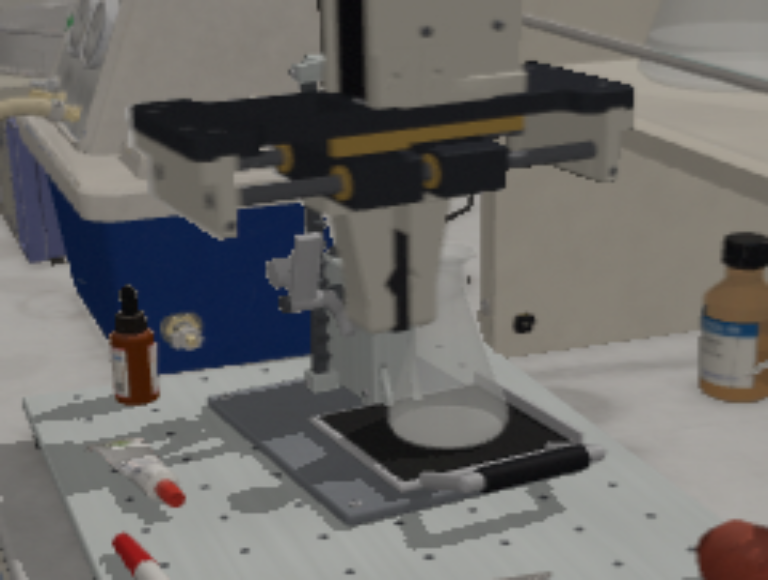

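View pics/top14.png

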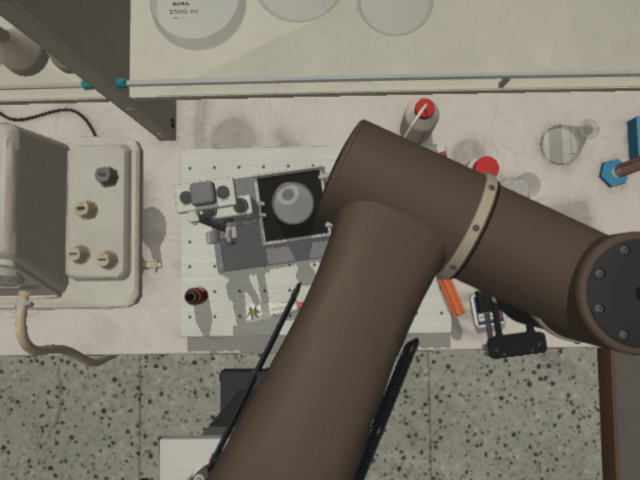

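```bash
python3 - <<'E'
from h import *
i,p,d=saved('top',14); P=cloud(i,d)
print('plat z',[P[y,x].round(4) for x,y in [(268,195),(268,215),(270,235),(300,232)]])
i,p,d=saved('side',14); P=cloud(i,d)
c=lambda x,y:(int(200+x/3.2),int(120+y/2.9))
for n,q in dict(plat=(370,430),plat2=(430,460),bar=(530,465),base=(250,440),pawl=(305,270),tubecap=(172,493),tube=(140,465)).items():
    u,v=c(*q); print(n,P[v,u].round(4))
E
```

```text
plat z [array([ 0.6368, -0.076 ,  0.0626]), array([ 0.5972, -0.0755,  0.0614]), array([ 0.5573, -0.0794,  0.0644]), array([ 0.5624, -0.1383,  0.0615])]
plat [ 0.5679 -0.1107  0.0633]
plat2 [ 0.5894 -0.1687  0.0611]
bar [ 0.6248 -0.2444  0.0844]
base [ 0.4976 -0.0586  0.0462]
pawl [ 0.5519 -0.03    0.1678]
tubecap [ 0.4187 -0.1561  0.0611]
tube [ 0.411  -0.0944  0.0568]
```

Measured platform top is z 0.062, which is the fully-down height (40 + 22 mm). The arm is clear of everything, so I'm handing in.

```bash
python3 - <<'E'
from h import *
i,p,d=snap('wrist',15)
print(r.close_job())
E
```

```text
the job is handed in; nothing more can be done
None
```

View pics/wrist15.png

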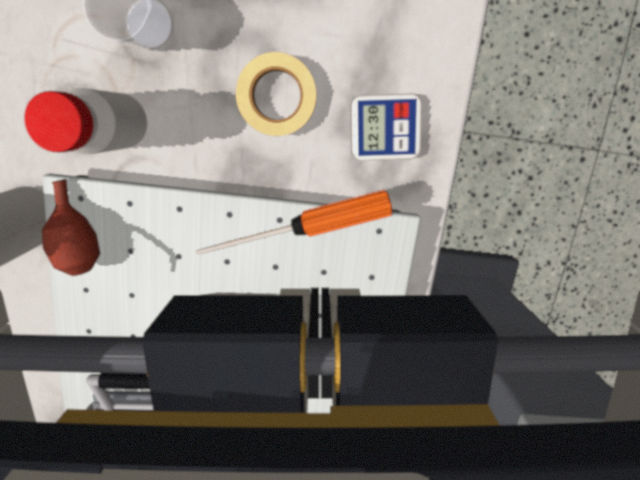

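The job was done in the order asked and handed in after about 25 s of the 67 s allowed.

- **Tube:** I drew the tube of grease out by its cap end and laid it flat on the board. It lies about 70 mm in front of the lift's base plate.
- **Pawl:** The screwdriver blade went under the tail and flicked the pawl over. Views after the blade was out and after lowering both show it off the toothed bar.
- **Screwdriver:** I laid it back flat where it came from, its butt a little past the board's edge as at the start.
- **Platform:** I pressed it down by the hand grip with shut fingers, at about 4 to 7 N, until the vertical force rose to 17 N at the stop. In the last check its top was 61 to 64 mm above the bench, against 62 mm for fully down. The flask was still standing on it.

The last pictures showed the dropper bottle where it was. The marker and forceps were partly hidden, so I did not measure them again at the end, but nothing touched them. The only disagreement was the blade tip before insertion, about 4 mm short of prediction in the top view, so I pushed the blade in a few millimetres further.

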